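Rock the pendulum angle gauge on the crowned offcut to its preset angle and hold it

ROBOT

A 6-joint arm with a two-finger parallel gripper is mounted at the origin on a cart in front of the work surface, level with it; the furniture and walls round the work are solid. World frame = base frame: x ahead of the robot, y to its left, z up, the work surface at z = 0. Lengths are in mm, angles in rad, forces in N, time in s.
With the tool pointing down it reaches from about 350 to 975 mm from the base axis. Payload 7.1 kg.
Tool frame: the origin (TCP) lies at the very end of the fingers, on their centre line; the grasp point (between the pads) lies 19 mm behind it; z points along the fingers, y is the direction in which the jaws open and shut (so a half turn about z gives the same grasp; the last joint's range is limited). The gripper opens to 88 mm and grips with 3 to 60 N. Pads are 20 mm wide; open, the fingers measure 115 mm over their backs; the gripper's body (75 mm by 178 mm) begins 61 mm behind the grasp point.
Start: joints at [-0.729, 0.423, 1.63, -0, 1.089, -0.019], TCP at [473.981, -407.366, 222.675] pointing down, gripper open.
Joint ranges: [-3, 3], [-0.9, 2.11], [0.09, 2.58], [-1.31, 4.45], [0.11, 2.69], [-2.54, 2.54]. Speed limits (rad/s): [2.39, 2.39, 3.01, 3.14, 3.14, 3.14].

INTERFACE

Orientations are given as a rotation vector (axis times angle).
In Python, from workcell import readout, imaging, close_job gives the robot as it stands.
- The arm moves only by the tool carry_out, never from a script. Its argument "rows" is a list of rows, each a list of 3 entries, a list of its own where there are three numbers: the shift along the tool's x, y, z in m, then the turn, a rotation vector about the tool's x, y, z in rad, then the closure, from 0 (fully open) to 1 (shut). In form: [[[dx, dy, dz], [wx, wy, wz], hand], ...]. A call has 1 to 12 rows; each row shifts and turns the commanded pose from where the row before left it, along the tool's axes as they then stand; what a row does not reach is not made up. A row lasts 1/12 s, in which the tool goes at most 41.7 mm and 7.16 degrees, less where a joint would pass 70% of its speed; a pose out of reach is approached as far as the arm can. A call with a gripper value outside its range is refused whole. The fingers move at their own pace and stop on an object; the grip force is fixed at half the most. Time passes only in rows, so rows that do not move let the fingers close. It gives the time, the measured TCP pose, the force and the opening at its end, in the units of the state.
- readout.get_obs(): the state, without advancing time (a new reading comes with each control period).
- imaging.get_image(name): name is "scene" or "top" or "wrist"; returns the picture (400x640x3 uint8, red, green, blue); there is no depth.
- imaging.camera_params(name): a dict with "fx", "fy", "cx", "cy" (pixels), "rvec" (rotation vector, rad) and "tvec" (3), from world to camera coordinates, as OpenCV has them; the wrist camera has in their place "T_tool_cam" (4x4, takes a point from camera to tool coordinates, whose origin is the TCP and whose axes are the flange's). Camera axes: x right, y down, z forward; pixel columns grow to the right and rows downward; lengths in mm; the calibration is good to about 2 mm. A picture is of the moment at which its call begins: read the wrist's pose just before it. camera_params takes no time and is no camera call.
- close_job(): hands the job in, once; it reports no verdict.
The state is a dict: "t": time; "qpos": joint angles; "qvel": joint speeds; "joint_torque": joint torques, N m; "ee_pos": TCP position; "orientation": TCP orientation; "ft_force": force on the tool from outside, world axes, zero at the start; "moment": the same for the moment, N m; "width": finger opening in mm.
Only numpy, scipy, OpenCV 4.12 (cv2) and the standard library are available. Lean on these libraries where they do the work, as an engineer would, in place of code of your own. Each camera call takes 0.05 s, during which the arm holds its last target.

TASK

Slide the clear cover of the instrument case fully open, lift the pendulum angle gauge out and gently stand its straight base lengthwise on the crowned edge of the rounded joist offcut. Rock it there, dials upright, until the swinging pointer comes to rest between the two prongs of the preset fork, and finish while still gripping it there, the base resting lightly on the crown, so that the spot can be marked. Do not shove the offcut along and do not disturb the other loose things on the bench.

Things in the scene. Friction and masses are not known exactly. Their poses are not given: they have to be found in the camera images.
- cover (a joint): opening of the sliding clear cover of the instrument case, m: 0 shut, 0.118 fully open. It slides level along the case's +y axis, over the decked end, and stays where it is left (about 1.5 N of friction).
- cover_pull (a point): centre of the aluminium pull bar on top of the cover: 12 mm along the case's y (sliding direction) by 52 mm along the case's x by 18 mm tall, the cover sheet lies 9 mm below this point and is fixed to the bar. Axes as the case's.
- gauge_case: wooden instrument case, 108 (x) x 232 (y) x 125 mm high, fixed, its y axis roughly away from the robot; origin at the centre of its underside. Its -y half is the gauge compartment (inside 96 x 106 mm, middle at y = -57 mm, floor 9 mm up); the +y half is decked over at 112 mm. The gauge stands in the compartment's middle, axes as the case's, base ends between ribs (up to 49 mm) with 1.5 mm of play.
- gauge_grip (a point): middle of the grip block at the top of the pendulum angle gauge: 22 mm thick (gauge x), 44 mm long (y), 26 mm tall. Its top is 13 mm above this point, the base's underside 91 mm below. Under the block is the round dial housing, 72 mm across, 21 mm thick, centre 45 mm below this point. Axes as gauge.
- pointer (a joint): angle of the dark steel pendulum pointer on the dials, rad, about the gauge's x: 0 points straight at the base; positive swings its tip towards the gauge's +y end. It hangs plumb by its weight, so lowering the gauge's +y end by 0.2 rad makes it read +0.2 and lowering the -y end -0.2. It swings for about a second after a motion.
- pointer_tip (a point): tip of the pointer, 27 mm from its pivot, half-way through the gauge's thickness; z axis along the pointer, away from the tip.
- fork (a joint): angle of the preset two-pronged steel fork that rides on the rim of the dials, rad, in the same sense as the pointer's; it stays where it was set (-0.34 to -0.14, on the -y side). The pointer is in the fork when both angles agree within 0.06 rad, that is when the needle lies wholly between the prongs.
- fork_gap (a point): middle of the gap between the fork's prongs (gap 5.6 mm wide), 28 mm from the dial's centre, half-way through the thickness; z axis from the gap to the dial's centre.
- crown_top (a point): top of the crowned offcut, a loose block of pale wood 45 mm wide (its x), 150 mm long (its y), 70 mm high in the middle, about 0.6 kg. Its upper edge is a hump along y, hewn in uneven facets of 4 to 8 degrees about a curve of 110 mm radius, falling to about 46 mm at the ends; level at this point. Axes: x across, y along, z up.
- crown_centre (a point): centre of that curve, 110 mm straight below the crown top (a point under the bench top). When the gauge's base lies on the crown it passes 110 mm from this point.
- square_offcut: another loose block of the same wood, 45 x 145 x 62 mm, but with a flat top and square corners; to be left alone. Origin at the centre of its underside.
- glue_bottle: loose glue bottle, 47 mm across, 146 mm tall, a bystander; origin at the centre of its underside.
- sanding_block: loose sanding block, 58 x 91 x 34 mm, a bystander; origin at the centre of its underside.
- gauge: the angle gauge, about 0.35 kg, with the same dial, pointer and fork on both faces; origin in the middle of the flat underside of its steel base bar, 96 mm long (y) and 24 mm wide (x). Axes: x through the thickness, y along the base, z up. In the case its axes are those of the case.
- crowned_offcut: the crowned offcut itself (described at crown_top); origin at the centre of its underside, 70 mm below the crown top, same axes.
- marker_b: loose felt marker lying flat, 18 x 130 x 19 mm, a bystander; origin at the centre of its underside.

How it is judged (in metres and radians):
On the way, in this order (a step that is already met when the one before it is completed fails the run):
1. the clear cover is slid fully open (value of joint cover above 0.108 m), for 0.1 s.
2. the gauge is lifted clear out of the case (height (world z) of gauge above 0.128 m), for 0.1 s.
3. the gauge's base stands on the crown and its pointer has come to rest in the fork (contact force between gauge and crowned_offcut between 0.5 and 20 N and z of crown_centre in the frame of gauge between -0.114 and -0.107 m and y of crown_centre in the frame of gauge between -0.046 and 0.046 m and x of crown_centre in the frame of gauge between -0.022 and 0.022 m and angle between the x axis of gauge and the x axis of crown_top, either way round below 0.3 rad and angle between gauge's own x axis and vertical between 1.42 and 1.72 rad and angle between the z axis of pointer_tip and the z axis of fork_gap, either way round below 0.06 rad and velocity of joint pointer between -0.25 and 0.25 rad/s), for 0.4 s.
At the end, for the whole second after the job is handed in: Cover still open, gauge gripped, dials upright; its flat base lies lengthwise on the crown (touching within 46 mm of the base's middle) with 0.5 to 20 N; pointer at rest within 0.06 rad of the fork; offcut flat on the bench, within 25 mm of its start (all of step 3 and value of joint cover above 0.1 m and contact force between the fingers and gauge above 2 N and height (world z) of crown_top between 0.066 and 0.074 m and angle between crown_top's own z axis and vertical below 0.08 rad and distance of crown_top from where it was at the start of the episode below 0.025 m); the arm keeps its last pose, push and grip.
It fails at once if a loose bystander (square offcut, glue bottle, sanding block, marker) is shifted by more than 25 mm (distance of any of square_offcut, glue_bottle, sanding_block, marker_b from where it was at the start of the episode above 0.025 m).
It fails at once if the gauge is knocked down on the offcut with more than 60 N (contact force between gauge and crowned_offcut above 60 N).
It also fails if it takes over 43 s, if anything falls off the work surface, if the arm or the gripper's body presses on something with over 40 N, if the wrist force passes 120 N, or if a joint passes its speed limit or range.

## Working session

There is one attempt and no reset: what is moved stays moved. The work goes in short steps, Python scripts to look and compute and a tool call to move; the robot and the scene stay as the last step left them, time stands still between calls to the robot, and variables do not carry over. Pictures are saved under pics/ and viewed, and the job is handed in when it is done.

Besides the shell and the picture viewer there is one more tool, called by a JSON object that holds its "method" and its "body", one argument or row to a line. carry_out: Moves the arm, as the interface text tells. Its arguments: {"type":"object","properties":{"rows":{"type":"array","items":{"type":"array"}}},"required":["rows"]}

```bash
ls; mkdir -p pics; python3 - <<'E'
from workcell import readout, imaging
import cv2
print(readout.get_obs())
for n in ("scene","top","wrist"):
    im=imaging.get_image(n); cv2.imwrite(f"pics/{n}0.png",im[:,:,::-1]); print(n,imaging.camera_params(n))
E
```

```text
pics
{'t': 0.0, 'qpos': array([-7.29029956e-01,  4.23830768e-01,  1.63068329e+00,  1.16228540e-06,
        1.08860646e+00, -1.90111477e-02]), 'qvel': array([ 1.31452923e-04,  5.69286253e-05, -8.30278291e-04, -4.11760409e-04,
        9.22845866e-04, -1.05596305e-03]), 'joint_torque': array([ 1.72985947e-03, -5.44617069e+01, -2.73669970e+01,  6.44540484e-02,
        2.27500830e-02, -8.67778272e-05]), 'ee_pos': array([ 473.56571393, -407.01968986,  221.9106255 ]), 'orientation': array([-2.85381793e+00, -1.31016301e+00,  9.57771607e-04]), 'ft_force': array([0.44976738, 0.56899413, 0.40580808]), 'moment': array([ 0.00310653, -0.00648627, -0.02638752]), 'width': 87.99376717360423}
scene {'fx': 396.24709938095737, 'fy': 396.24709938095737, 'cx': 315.521171037197, 'cy': 203.45188170480185, 'rvec': array([ 1.13767011,  2.5032681 , -0.84656765]), 'tvec': array([ 458.6552809 , -238.9215793 , 1438.46444227])}
top {'fx': 504.07073982946434, 'fy': 504.07073982946434, 'cx': 320.190533351084, 'cy': 202.23730438414088, 'rvec': array([ 2.12611498, -2.18407345,  0.12777786]), 'tvec': array([-106.76723227,  588.50119588, 1625.35319535])}
wrist {'fx': 338.3345962512152, 'fy': 338.3345962512152, 'cx': 318.68773933911734, 'cy': 201.32805430465828, 'T_tool_cam': array([[-4.35318073e-04, -9.53090272e-01, -3.02685884e-01,
         8.31589177e+01],
       [ 9.99999875e-01, -3.40462988e-04, -3.66142141e-04,
         3.03373512e-01],
       [ 2.45913172e-04, -3.02686006e-01,  9.53090301e-01,
        -1.62074080e+02],
       [ 0.00000000e+00,  0.00000000e+00,  0.00000000e+00,
         1.00000000e+00]])}
```

View pics/scene0.png

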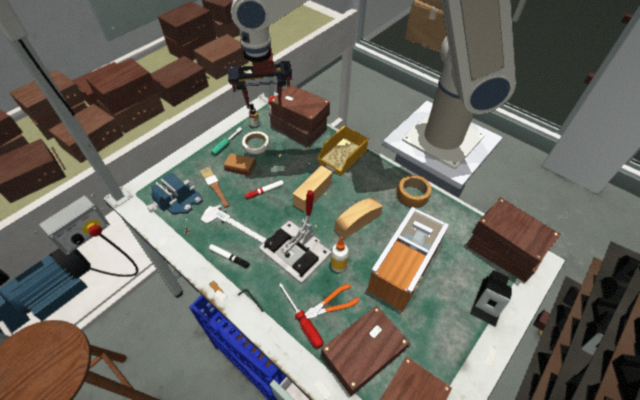

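View pics/top0.png

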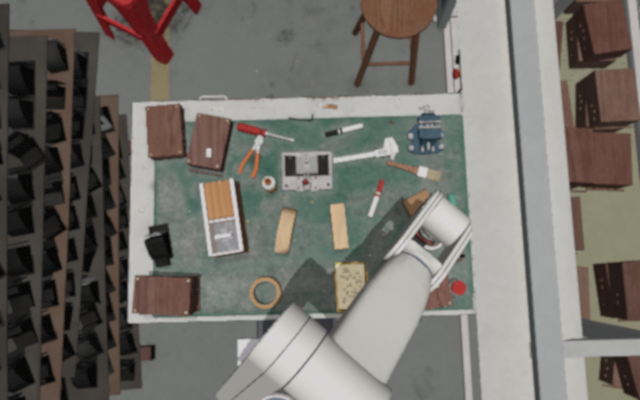

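View pics/wrist0.png

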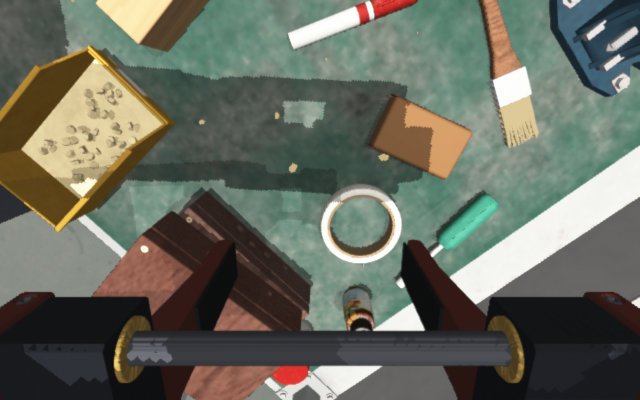

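```bash
cat > h.py <<'E'
import numpy as np, cv2
from scipy.spatial.transform import Rotation as R
from workcell import readout, imaging
def ray(name,uv,T=None):
    p=imaging.camera_params(name)
    d=np.array([(uv[0]-p['cx'])/p['fx'],(uv[1]-p['cy'])/p['fy'],1.])
    if name=='wrist':
        M=T@p['T_tool_cam']; return M[:3,3],M[:3,:3]@d
    Rm=cv2.Rodrigues(p['rvec'])[0]; return -Rm.T@p['tvec'],Rm.T@d
def onz(name,uv,z,T=None):
    o,d=ray(name,uv,T); return o+d*(z-o[2])/d[2]
def toolT():
    s=readout.get_obs(); T=np.eye(4); T[:3,:3]=R.from_rotvec(s['orientation']).as_matrix(); T[:3,3]=s['ee_pos']; return T
def proj(name,P,T=None):
    p=imaging.camera_params(name); P=np.atleast_2d(P).astype(float)
    if name=='wrist':
        M=np.linalg.inv(T@p['T_tool_cam']); c=P@M[:3,:3].T+M[:3,3]
    else: c=P@cv2.Rodrigues(p['rvec'])[0].T+p['tvec']
    return np.c_[c[:,0]/c[:,2]*p['fx']+p['cx'],c[:,1]/c[:,2]*p['fy']+p['cy']]
E
python3 - <<'E'
import cv2
a=cv2.imread('pics/top0.png')[160:280,180:380]; cv2.imwrite('pics/topc.png',cv2.resize(a,None,fx=4,fy=4,interpolation=cv2.INTER_CUBIC))
a=cv2.imread('pics/scene0.png')[160:320,280:480]; cv2.imwrite('pics/scenec.png',cv2.resize(a,None,fx=3.7,fy=3.7,interpolation=cv2.INTER_CUBIC))
E
```

```text
(no output)
```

View pics/topc.png

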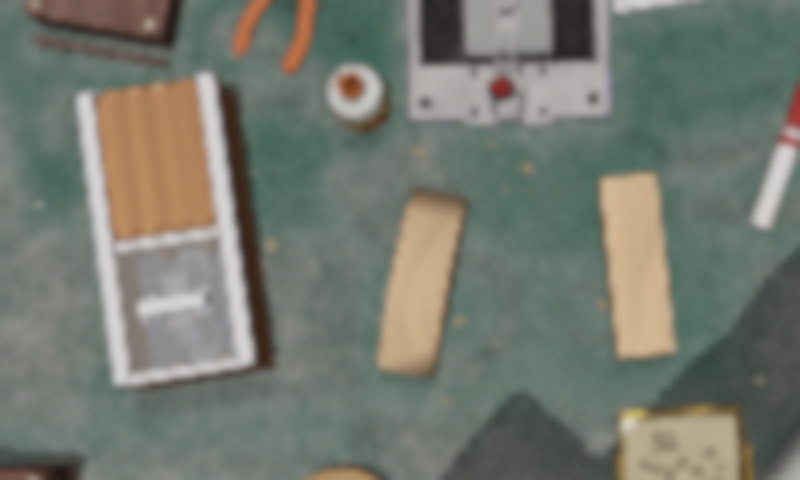

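View pics/scenec.png

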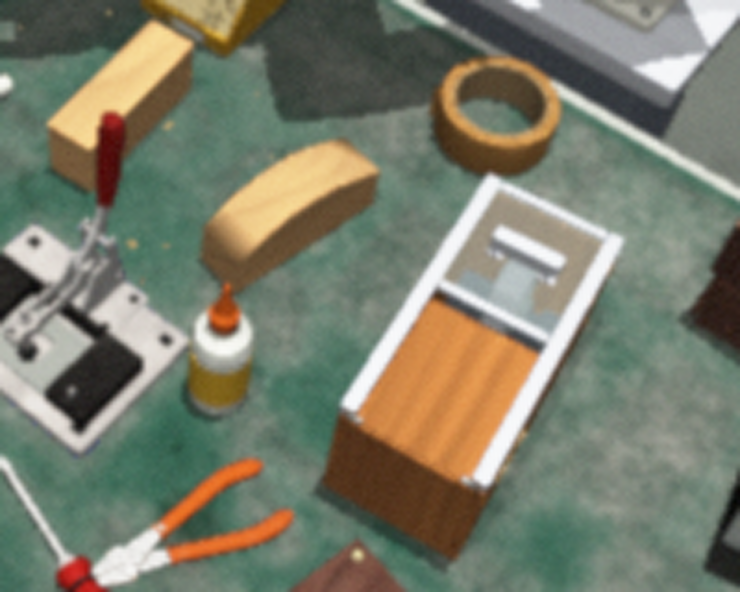

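```bash
python3 - <<'E'
from h import *
for n,pts in {'case':[(78,93,125),(213,75,125),(255,366,125),(117,385,125)],'crown':[(413,190,46),(466,200,46),(433,376,46),(378,372,46)],'sq':[(600,177,62),(657,173,62),(675,351,62),(618,358,62)],'pull':[(138,304,125),(206,298,125)],'bottle':[(352,87,146)]}.items():
    P=[onz('top',(u/4+180,v/4+160),z) for u,v,z in pts]; print(n,np.round(P,1).tolist(),np.round(np.mean(P,0),1))
# scene check
for n,pts in {'case':[(345,415,125),(485,485,125),(620,238,125),(490,178,125)],'pullends':[(492,240,122),(563,270,122)]}.items():
    P=[onz('scene',(u/3.7+280,v/3.7+160),z) for u,v,z in pts]; print(n,np.round(P,1).tolist(),np.round(np.mean(P,0),1))
E
```

```text
case [[644.7, 254.1, 125.0], [656.1, 148.1, 125.0], [427.8, 116.8, 125.0], [416.0, 223.3, 125.0]] [536.2 185.6 125. ]
crown [[570.1, -1.3, 46.0], [560.7, -44.5, 46.0], [418.3, -14.8, 46.0], [422.7, 29.7, 46.0]] [492.9  -7.7  46. ]
sq [[574.7, -154.3, 62.0], [576.8, -200.5, 62.0], [432.7, -210.3, 62.0], [428.3, -164.5, 62.0]] [ 503.1 -182.4   62. ]
pull [[478.0, 207.1, 125.0], [481.2, 154.4, 125.0]] [479.6 180.7 125. ]
bottle [[640.0, 36.8, 146.0]] [640.   36.8 146. ]
case [[666.0, 160.8, 125.0], [647.4, 258.0, 125.0], [420.8, 226.3, 125.0], [436.5, 126.3, 125.0]] [542.7 192.9 125. ]
pullends [[480.8, 157.1, 122.0], [469.5, 209.3, 122.0]] [475.1 183.2 122. ]
```

```bash
python3 - <<'E'
from h import *
for n in('scene','top'): print(n,ray(n,(320,200)))
a=0.135; y=np.array([np.cos(a),np.sin(a),0])
print(R.from_rotvec(readout.get_obs()['orientation']).as_matrix().round(3))
E
```

```text
scene (array([1101.11451145,  354.45174174,  999.2692004 ]), array([-0.46883348, -0.39577961, -0.78978309]))
top (array([ 380.68716466, -128.19877947, 1684.68046367]), array([ 0.1276442 ,  0.00365603, -0.99182329]))
[[ 0.652  0.758 -0.001]
 [ 0.758 -0.652  0.001]
 [-0.    -0.001 -1.   ]]
```

```bash
cat >> h.py <<'E'
import json
def down(yaw):  # tool z down, tool x at yaw
    c,s=np.cos(yaw),np.sin(yaw)
    return np.array([[c,s,0],[s,-c,0],[0,0,-1.]])
def plan(p1,R1,hand,n=None,T0=None,vmax=40,wmax=0.12):
    T0=toolT() if T0 is None else T0
    p0,R0=T0[:3,3],T0[:3,:3]; p1=np.array(p1,float)
    w=R.from_matrix(R0.T@R1).as_rotvec(); L=np.linalg.norm(p1-p0)
    k=max(int(np.ceil(max(L/vmax,np.linalg.norm(w)/wmax))),1); n=max(n or 0,k)
    rows=[];Rc=R0.copy();pc=p0.copy()
    for i in range(n):
        tgt=p0+(p1-p0)*(i+1)/n
        d=np.round(Rc.T@(tgt-pc)/1000,4); ww=np.round(w/n,4)
        rows.append([d.tolist(),ww.tolist(),hand]); pc=pc+Rc@d*1000; Rc=Rc@R.from_rotvec(ww).as_matrix()
    print(n,'rows'); print(json.dumps(rows).replace(' ',''))
    T=np.eye(4);T[:3,:3]=Rc;T[:3,3]=pc; return T
def state():
    s=readout.get_obs(); print('t',round(s['t'],2),'p',s['ee_pos'].round(1),'rv',s['orientation'].round(3),'F',s['ft_force'].round(1),'w',round(s['width'],1),'q',s['qpos'].round(2))
E
python3 - <<'E'
from h import *
plan((470,178,260),down(0.135),0.45)
E
```

```text
15 rows
[[[0.0294,-0.0256,-0.0025],[-0.0001,0.0,0.0484],0.45],[[0.0282,-0.027,-0.0025],[-0.0001,0.0,0.0484],0.45],[[0.0268,-0.0284,-0.0025],[-0.0001,0.0,0.0484],0.45],[[0.0254,-0.0296,-0.0025],[-0.0001,0.0,0.0484],0.45],[[0.0239,-0.0308,-0.0025],[-0.0001,0.0,0.0484],0.45],[[0.0225,-0.0319,-0.0025],[-0.0001,0.0,0.0484],0.45],[[0.0208,-0.0329,-0.0026],[-0.0001,0.0,0.0484],0.45],[[0.0193,-0.034,-0.0025],[-0.0001,0.0,0.0484],0.45],[[0.0175,-0.0348,-0.0025],[-0.0001,0.0,0.0484],0.45],[[0.0159,-0.0356,-0.0025],[-0.0001,0.0,0.0484],0.45],[[0.0141,-0.0364,-0.0026],[-0.0001,0.0,0.0484],0.45],[[0.0124,-0.037,-0.0025],[-0.0001,0.0,0.0484],0.45],[[0.0105,-0.0376,-0.0025],[-0.0001,0.0,0.0484],0.45],[[0.0087,-0.038,-0.0026],[-0.0001,0.0,0.0484],0.45],[[0.0069,-0.0384,-0.0025],[-0.0001,0.0,0.0484],0.45]]
```

{"method": "carry_out", "body": {
  "rows": [
    [[0.0294, -0.0256, -0.0025], [0, 0, 0.0484], 1],
    [[0.0282, -0.027, -0.0025], [0, 0, 0.0484], 1],
    [[0.0268, -0.0284, -0.0025], [0, 0, 0.0484], 1],
    [[0.0254, -0.0296, -0.0025], [0, 0, 0.0484], 1],
    [[0.0239, -0.0308, -0.0025], [0, 0, 0.0484], 1],
    [[0.0225, -0.0319, -0.0025], [0, 0, 0.0484], 1],
    [[0.0208, -0.0329, -0.0026], [0, 0, 0.0484], 1],
    [[0.0193, -0.034, -0.0025], [0, 0, 0.0484], 1],
    [[0.0175, -0.0348, -0.0025], [0, 0, 0.0484], 1],
    [[0.0159, -0.0356, -0.0025], [0, 0, 0.0484], 1],
    [[0.0141, -0.0364, -0.0026], [0, 0, 0.0484], 1],
    [[0.0124, -0.037, -0.0025], [0, 0, 0.0484], 1]
  ]
}}

```text
t: 1.15
ee_pos: [470.5, 62.6, 253.1]
orientation: [3.111, 0.434, 0.0]
ft_force: [0.9, -0.3, -0.1]
width: 11.3
```

{"method": "carry_out", "body": {
  "rows": [
    [[0.0105, -0.0376, -0.0025], [0, 0, 0.0484], 1],
    [[0.0087, -0.038, -0.0026], [0, 0, 0.0484], 1],
    [[0.0069, -0.0384, -0.0025], [0, 0, 0.0484], 1],
    [[0, 0, 0], [0, 0, 0], 1],
    [[0, 0, 0], [0, 0, 0], 1]
  ]
}}

```text
t: 1.57
ee_pos: [469.9, 179.5, 260.4]
orientation: [3.134, 0.218, -0.0]
ft_force: [-0.8, -0.6, -0.2]
width: 0.1
```

```bash
python3 - <<'E'
from h import *
state(); T=toolT(); np.save('T1.npy',T)
im=imaging.get_image('wrist'); cv2.imwrite('pics/w1.png',im[:,:,::-1])
print(T.round(3))
E
```

```text
t 1.57 p [469.9 179.5 260.4] rv [ 3.134  0.218 -0.   ] F [-0.8 -0.6 -0.2] w 0.1 q [ 0.34  0.2   1.86 -0.    1.09  1.77]
[[ 9.90000e-01  1.39000e-01 -0.00000e+00  4.69927e+02]
 [ 1.39000e-01 -9.90000e-01 -0.00000e+00  1.79513e+02]
 [-0.00000e+00  0.00000e+00 -1.00000e+00  2.60352e+02]
 [ 0.00000e+00  0.00000e+00  0.00000e+00  1.00000e+00]]
```

View pics/w1.png

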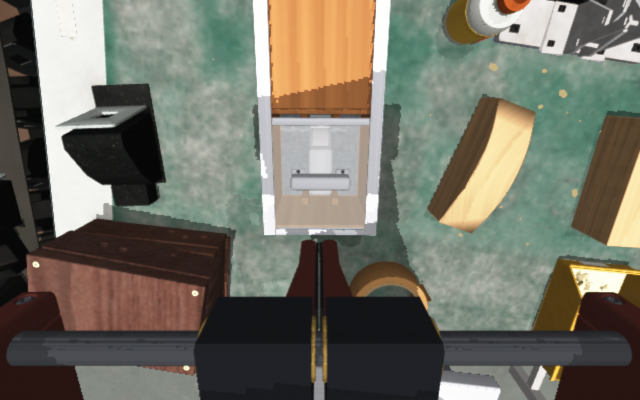

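```bash
python3 - <<'E'
from h import *
a=cv2.imread('pics/w1.png')[0:250,240:400]; cv2.imwrite('pics/w1c.png',cv2.resize(a[90:],None,fx=4.5,fy=3.7,interpolation=cv2.INTER_CUBIC))
a=cv2.imread('pics/w1.png')[80:250,410:570]; cv2.imwrite('pics/w1d.png',cv2.resize(a,None,fx=3.5,fy=3.5,interpolation=cv2.INTER_CUBIC))
E
```

```text
(no output)
```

View pics/w1c.png

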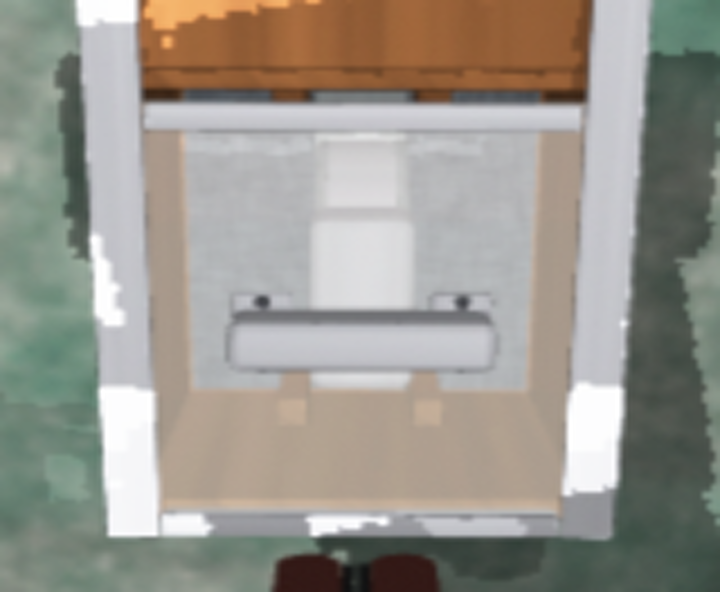

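View pics/w1d.png

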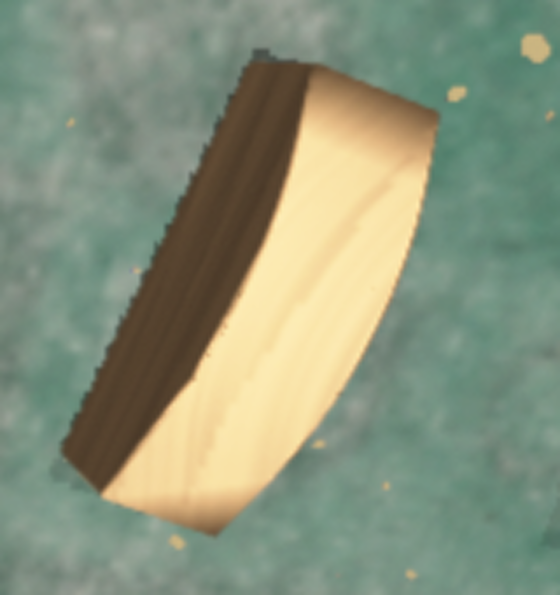

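```bash
python3 - <<'E'
from h import *
T=np.load('T1.npy')
f=lambda u,v,z: onz('wrist',(u/4.5+240,v/3.7+90),z,T)
g=lambda u,v,z: onz('wrist',(u/3.5+410,v/3.5+80),z,T)
print('case front corners',f(108,536,125),f(612,537,125))
print('left outer edge far',f(78,20,125),'right',f(650,20,125))
for z in(125,130):print('bar top ends',z,f(229,346,z),f(495,346,z), 'front/back',f(360,322,z),f(360,369,z))
print('grip block top(113): corners?',f(312,222,113),f(413,222,113),f(312,388,113),f(413,388,113))
b=[g(62,452,0),g(255,52,0)]; print('base left',b)
c=[g(100,495,46),g(215,535,46),g(440,115,46),g(315,65,46)]
print('ends',np.round(c,1), np.mean(c,0))
# model fit case: overlay
E
```

```text
case front corners [418.65539248 224.46718344 125.        ] [433.12285746 118.76843065 125.        ]
left outer edge far [544.27803005 241.3810972  125.        ] right [559.01887142 135.77016406 125.        ]
bar top ends 125 [472.3572695  204.83741931 125.        ] [479.76922785 151.72576226 125.        ] front/back [481.98549814 179.52268917 125.        ] [470.21093045 177.86512064 125.        ]
bar top ends 130 [473.70759957 204.59824425 130.        ] [480.99495095 152.37947975 130.        ] front/back [483.17396217 179.70909553 130.        ] [471.59734394 178.07939339 130.        ]
grip block top(113): corners? [502.91839147 192.28489739 113.        ] [505.75848788 171.93501402 113.        ] [460.44288505 186.71856205 113.        ] [463.40172344 165.51601563 113.        ]
base left [array([428.86382253,  28.00399553,   0.        ]), array([578.49844983,  -3.24072748,   0.        ])]
ends [[429.   29.3  46. ]
 [420.2 -13.5  46. ]
 [565.6 -43.8  46. ]
 [574.6  -1.3  46. ]] [497.33746911  -7.31687999  46.        ]
```

{"method": "carry_out", "body": {
  "rows": [
    [[-0.005, 0.001, 0.035], [0, 0, 0], 1],
    [[-0.005, 0.001, 0.035], [0, 0, 0], 1],
    [[-0.005, 0, 0.03], [0, 0, 0], 1],
    [[0, 0, 0.025], [0, 0, 0], 1],
    [[0, 0, 0.013], [0, 0, 0], 1],
    [[0, 0, 0], [0, 0, 0], 1]
  ]
}}

```text
t: 2.12
ee_pos: [456.9, 172.0, 122.1]
orientation: [3.134, 0.209, 0.002]
ft_force: [-0.5, 0.3, 0.5]
width: 0.7
```

{"method": "carry_out", "body": {
  "rows": [
    [[0.005, 0, 0], [0, 0, 0], 1],
    [[0.01, 0, 0], [0, 0, 0], 1],
    [[0.015, 0, 0], [0, 0, 0], 1],
    [[0.015, 0, 0], [0, 0, 0], 1],
    [[0.015, 0, 0], [0, 0, 0], 1],
    [[0.015, 0, 0], [0, 0, 0], 1],
    [[0.015, 0, 0], [0, 0, 0], 1],
    [[0.012, 0, 0], [0, 0, 0], 1],
    [[0.008, 0, 0], [0, 0, 0], 1],
    [[0.005, 0, 0], [0, 0, 0], 1],
    [[0, 0, 0], [0, 0, 0], 1]
  ]
}}

```text
t: 3.03
ee_pos: [570.7, 188.8, 122.4]
orientation: [-3.134, -0.21, -0.001]
ft_force: [0.8, 0.5, -0.3]
width: 0.5
```

```bash
python3 - <<'E'
from h import *
state()
for n in('wrist','top'):
    im=imaging.get_image(n); cv2.imwrite(f'pics/{n}2.png',im[:,:,::-1])
E
```

```text
t 3.03 p [570.7 188.8 122.4] rv [-3.134e+00 -2.100e-01 -1.000e-03] F [ 0.8  0.5 -0.3] w 0.5 q [ 0.3   0.52  1.75 -0.    0.88  1.74]
```

View pics/wrist2.png

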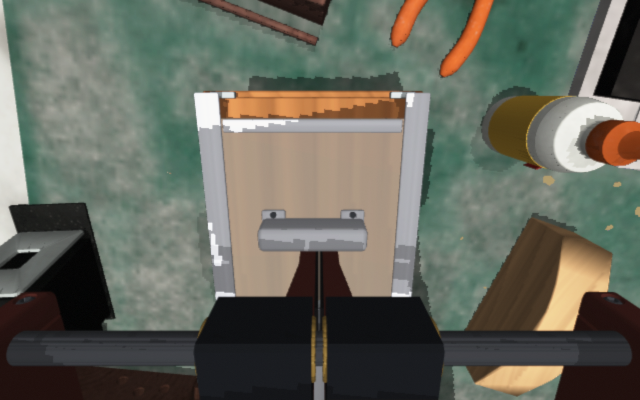

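{"method": "carry_out", "body": {
  "rows": [
    [[0.003, 0, 0], [0, 0, 0], 1],
    [[0.003, 0, 0], [0, 0, 0], 1],
    [[0, 0, 0], [0, 0, 0], 1]
  ]
}}

```text
t: 3.38
ee_pos: [575.7, 190.1, 122.5]
orientation: [3.134, 0.212, 0.0]
ft_force: [-1.0, -0.7, -0.7]
width: 0.4
```

```bash
python3 - <<'E'
from h import *
state(); T=toolT()
im=imaging.get_image('wrist'); cv2.imwrite(f'pics/wrist3.png',im[:,:,::-1])
print(onz('wrist',(315,250),132,toolT()))
for y in (-64,-57,-50):
  for op in (.118,):
    pass
c=np.array([540.8,187.3]);Y=np.array([.9907,.1356])
for yy in (105,110,116): 
    P=np.r_[c+Y*yy,118]; print(yy,proj('wrist',P,T))
    print(proj('wrist',np.r_[c+Y*yy,125],T))
cv2.imwrite('pics/w3c.png',cv2.resize(im[70:260,180:450,::-1],None,fx=2.9,fy=2.9))
E
```

```text
t 3.38 p [575.7 190.1 122.5] rv [3.134 0.212 0.   ] F [-1.  -0.7 -0.7] w 0.4 q [ 0.3   0.52  1.74 -0.    0.88  1.74]
[585.08888661 192.80529686 132.        ]
105 [[313.39683206 123.20384562]]
[[313.1699432  124.45788754]]
110 [[313.33095527 112.47956641]]
[[313.09900479 113.28335095]]
116 [[313.25025293  99.34179271]]
[[313.01202418  99.58177356]]
```

View pics/w3c.png

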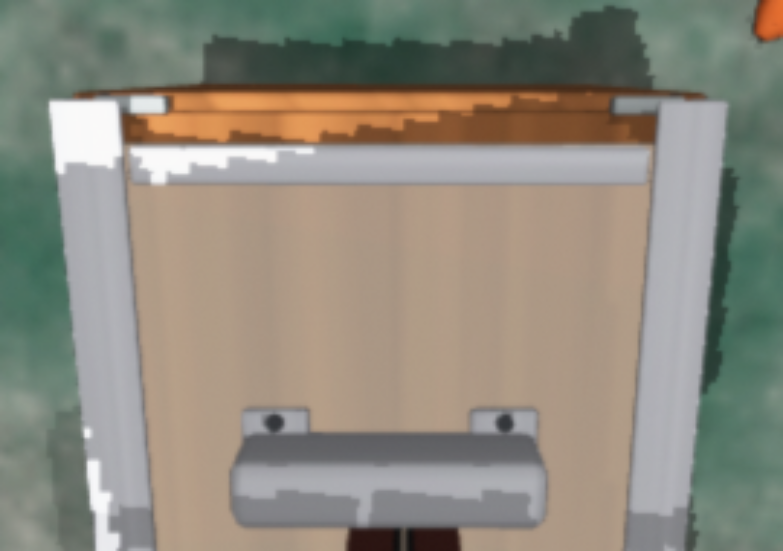

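{"method": "carry_out", "body": {
  "rows": [
    [[0.002, 0, 0], [0, 0, 0], 1],
    [[0.002, 0, 0], [0, 0, 0], 1],
    [[0, 0, 0], [0, 0, 0], 1]
  ]
}}

```text
t: 3.68
ee_pos: [579.5, 190.7, 122.5]
orientation: [-3.134, -0.212, 0.001]
ft_force: [-0.9, -0.5, 0.9]
width: 0.7
```

{"method": "carry_out", "body": {
  "rows": [
    [[0.002, 0, 0], [0, 0, 0], 1],
    [[0.001, 0, 0], [0, 0, 0], 1],
    [[0, 0, 0], [0, 0, 0], 1]
  ]
}}

```text
t: 3.93
ee_pos: [579.6, 190.6, 122.3]
orientation: [3.134, 0.211, -0.01]
ft_force: [-12.6, -1.5, 8.7]
width: 0.3
```

{"method": "carry_out", "body": {
  "rows": [
    [[-0.01, 0, 0], [0, 0, 0], 1],
    [[-0.015, 0, -0.035], [0, 0, 0], 0.5],
    [[-0.03, -0.001, -0.025], [0, 0, 0], 0.5],
    [[-0.031, -0.001, 0], [0, 0, 0], 0.5],
    [[-0.01, 0, 0], [0, 0, 0], 0.5],
    [[0, 0, 0], [0, 0, 0], 0.5]
  ]
}}

```text
t: 4.43
ee_pos: [485.1, 179.8, 182.7]
orientation: [3.134, 0.213, -0.0]
ft_force: [0.4, 0.9, 0.2]
width: 30.2
```

```bash
python3 - <<'E'
from h import *
state(); T=toolT(); np.save('T4.npy',T)
im=imaging.get_image('wrist'); cv2.imwrite(f'pics/wrist4.png',im[:,:,::-1])
E
```

```text
t 4.43 p [485.1 179.8 182.7] rv [ 3.134  0.213 -0.   ] F [0.4 0.9 0.2] w 30.2 q [ 0.33  0.32  1.9  -0.    0.92  1.77]
```

View pics/wrist4.png

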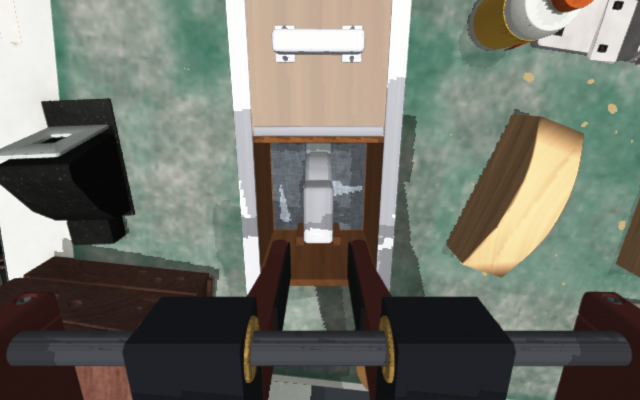

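```bash
python3 - <<'E'
from h import *
T=np.load('T4.npy')
for uv in ((304,183),(332,183),(305,242),(333,242)):
    P=onz('wrist',uv,113,T); print(P.round(1),(T[:3,:3].T@(P-T[:3,3])).round(1))
E
```

```text
[507.  192.8 113. ] [23.4 -9.9 69.7]
[509.7 173.2 113. ] [23.4  9.9 69.7]
[462.  186.5 113. ] [-22.1  -9.8  69.7]
[464.8 165.7 113. ] [-22.1  11.1  69.7]
```

{"method": "carry_out", "body": {
  "rows": [
    [[0, 0, 0.025], [0, 0, 0], 0.5],
    [[0, 0, 0.03], [0, 0, 0], 0.5],
    [[0, 0, 0.025], [0, 0, 0], 0.5],
    [[0, 0, 0.015], [0, 0, 0], 0.5],
    [[0, 0, 0.007], [0, 0, 0], 0.5],
    [[0, 0, 0], [0, 0, 0], 1],
    [[0, 0, 0], [0, 0, 0], 1],
    [[0, 0, 0], [0, 0, 0], 1],
    [[0, 0, 0], [0, 0, 0], 1],
    [[0, 0, 0], [0, 0, 0], 1]
  ]
}}

```text
t: 5.32
ee_pos: [488.1, 180.4, 81.5]
orientation: [-3.134, -0.212, -0.004]
ft_force: [1.5, 0.9, -0.6]
width: 21.9
```

{"method": "carry_out", "body": {
  "rows": [
    [[0, 0, -0.015], [0, 0, 0], 1],
    [[0, 0, -0.03], [0, 0, 0], 1],
    [[0, 0, -0.035], [0, 0, 0], 1],
    [[0, 0, -0.035], [0, 0, 0], 1],
    [[0, 0, -0.035], [0, 0, 0], 1],
    [[0, 0, -0.03], [0, 0, 0], 1]
  ]
}}

```text
t: 5.82
ee_pos: [486.9, 180.0, 263.2]
orientation: [-3.134, -0.212, -0.002]
ft_force: [0.5, -0.2, -3.3]
width: 21.8
```

```bash
python3 - <<'E'
from h import *
state()
plan((650,150,560),down(-0.6),1,vmax=38)
E
```

```text
t 5.82 p [486.9 180.  263.2] rv [-3.134e+00 -2.120e-01 -2.000e-03] F [ 0.5 -0.2 -3.3] w 21.8 q [ 0.33  0.22  1.82 -0.    1.1   1.77]
9 rows
[[[0.0176,0.0057,-0.033],[-0.0001,-0.0002,0.0817],1],[[0.0179,0.0043,-0.0329],[-0.0001,-0.0002,0.0817],1],[[0.0183,0.0028,-0.033],[-0.0001,-0.0002,0.0817],1],[[0.0184,0.0013,-0.0329],[-0.0001,-0.0002,0.0817],1],[[0.0184,-0.0002,-0.033],[-0.0001,-0.0002,0.0817],1],[[0.0184,-0.0017,-0.033],[-0.0001,-0.0002,0.0817],1],[[0.0181,-0.0031,-0.0329],[-0.0001,-0.0002,0.0817],1],[[0.0179,-0.0047,-0.033],[-0.0001,-0.0002,0.0817],1],[[0.0173,-0.0061,-0.033],[-0.0001,-0.0002,0.0817],1]]
```

{"method": "carry_out", "body": {
  "rows": [
    [[0.0176, 0.0057, -0.033], [0, 0, 0.0817], 1],
    [[0.0179, 0.0043, -0.033], [0, 0, 0.0817], 1],
    [[0.0183, 0.0028, -0.033], [0, 0, 0.0817], 1],
    [[0.0184, 0.0013, -0.033], [0, 0, 0.0817], 1],
    [[0.0184, -0.0002, -0.033], [0, 0, 0.0817], 1],
    [[0.0184, -0.0017, -0.033], [0, 0, 0.0817], 1],
    [[0.0181, -0.0031, -0.033], [0, 0, 0.0817], 1],
    [[0.0179, -0.0047, -0.033], [0, 0, 0.0817], 1],
    [[0.0173, -0.0061, -0.033], [0, 0, 0.0817], 1],
    [[0, 0, 0], [0, 0, 0], 1],
    [[0, 0, 0], [0, 0, 0], 1]
  ]
}}

```text
t: 6.73
ee_pos: [650.8, 149.9, 558.4]
orientation: [-3.0, 0.928, -0.003]
ft_force: [-0.3, 0.3, -4.5]
width: 21.6
```

```bash
python3 - <<'E'
from h import *
state(); T=toolT(); np.save('T5.npy',T)
im=imaging.get_image('scene'); cv2.imwrite('pics/s5.png',im[:,:,::-1])
P=T[:3,:3]@[-2.4,0,26.5]+T[:3,3]; u,v=proj('scene',P)[0]; print(u,v)
u,v=int(u),int(v)
c=im[max(v-50,0):v+50,max(u-60,0):u+60,::-1]; cv2.imwrite('pics/s5c.png',cv2.resize(c,None,fx=6,fy=6,interpolation=cv2.INTER_CUBIC))
E
```

```text
t 6.73 p [650.8 149.9 558.4] rv [-3.     0.928 -0.003] F [-0.3  0.3 -4.5] w 21.6 q [0.21 0.32 1.05 0.   1.77 2.38]
402.73435787372716 147.14171021299921
```

View pics/s5c.png

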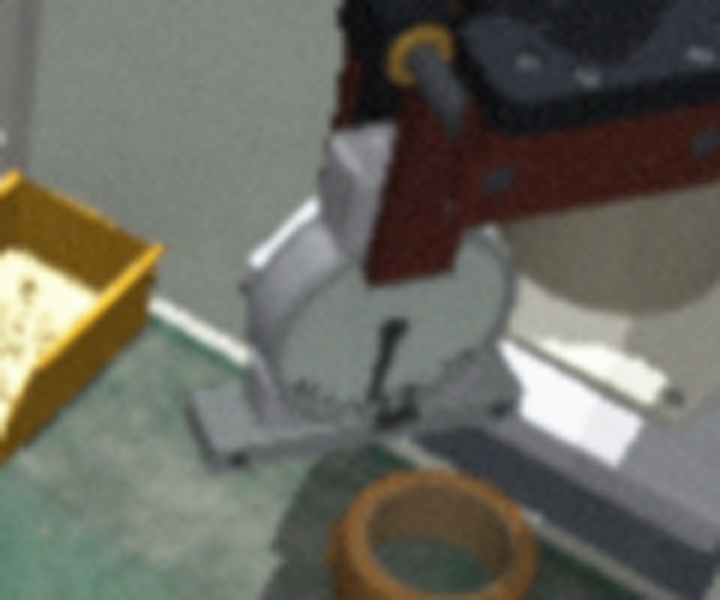

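```bash
python3 - <<'E'
from h import *
plan((730,190,620),down(-0.6)@R.from_rotvec([0,.24,0]).as_matrix(),1,n=5)
E
```

```text
5 rows
[[[0.0087,-0.0156,-0.0128],[0.0002,0.0483,0.0002],1],[[0.0094,-0.0157,-0.0123],[0.0002,0.0483,0.0002],1],[[0.0099,-0.0156,-0.0119],[0.0002,0.0483,0.0002],1],[[0.0104,-0.0157,-0.0113],[0.0002,0.0483,0.0002],1],[[0.011,-0.0156,-0.0109],[0.0002,0.0483,0.0002],1]]
```

{"method": "carry_out", "body": {
  "rows": [
    [[0.0087, -0.0156, -0.0128], [0, 0.0483, 0], 1],
    [[0.0094, -0.0156, -0.0123], [0, 0.0483, 0], 1],
    [[0.0099, -0.0156, -0.0119], [0, 0.0483, 0], 1],
    [[0.0104, -0.0156, -0.0113], [0, 0.0483, 0], 1],
    [[0.011, -0.0156, -0.0109], [0, 0.0483, 0], 1],
    [[0, 0, 0], [0, 0, 0], 1],
    [[0, 0, 0], [0, 0, 0], 1],
    [[0, 0, 0], [0, 0, 0], 1],
    [[0, 0, 0], [0, 0, 0], 1],
    [[0, 0, 0], [0, 0, 0], 1],
    [[0, 0, 0], [0, 0, 0], 1]
  ]
}}

```text
t: 7.7
ee_pos: [730.1, 189.3, 621.0]
orientation: [2.913, -0.903, 0.352]
ft_force: [-0.1, -0.2, -2.6]
width: 21.6
```

```bash
cat > look.py <<'E'
from h import *
import sys
tag=sys.argv[1]; state(); T=toolT(); np.save(f'T{tag}.npy',T)
im=imaging.get_image('scene'); cv2.imwrite(f'pics/s{tag}.png',im[:,:,::-1])
P=T[:3,:3]@[-2.4,0,26.5]+T[:3,3]; u,v=proj('scene',P)[0].astype(int); print(u,v)
c=im[max(v-35,0):v+45,max(u-50,0):u+50,::-1]; cv2.imwrite(f'pics/s{tag}c.png',cv2.resize(c,None,fx=7,fy=7,interpolation=cv2.INTER_CUBIC))
E
python3 look.py 6
```

```text
t 7.7 p [730.1 189.3 621. ] rv [ 2.913 -0.903  0.352] F [-0.1 -0.2 -2.6] w 21.6 q [ 0.32  0.41  0.81 -0.19  1.77  2.43]
398 158
```

View pics/s6c.png

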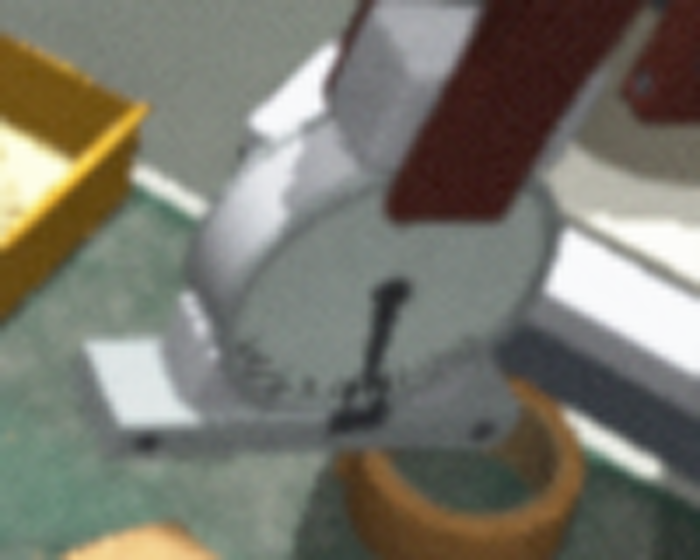

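```bash
cat > ov.py <<'E'
from h import *
import sys
tag=sys.argv[1]; T=np.load(f'T{tag}.npy'); Rt=T[:3,:3]
D=T[:3,3]+Rt@[-2.4,0,26.5]
P0=proj('scene',D)[0].astype(int); o=np.array([P0[0]-50,P0[1]-35])
def px(th,r,x=-12):
    # gauge frame: y=tool x, x=tool y, z=-tool z ; angle th: tip dir = (y: sin th, z: -cos th)
    return (proj('scene',D+Rt@[r*np.sin(th),x,r*np.cos(th)])[0]-o)*7+3
print('centre',px(0,0).round(0), 'tool tilt', np.arcsin(Rt[2,0]))
for x in(-10.5,-13):
  for th in(-.35,-.3,-.25,-.2,-.15): print(x,th,[px(th,r,x).round(0).tolist() for r in(27,30,34)])
im=cv2.imread(f'pics/s{tag}c.png')
for r in (36,): 
    for t in np.linspace(0,2*np.pi,90): cv2.circle(im,tuple(int(a) for a in px(t,r,-10.5)),1,(0,0,255),-1)
for th in (-.35,-.25,-.15): cv2.line(im,tuple(int(a) for a in px(th,20)),tuple(int(a) for a in px(th,36)),(0,255,0),1)
cv2.imwrite(f'pics/s{tag}o.png',im)
E
python3 ov.py 6
```

```text
centre [378. 297.] tool tilt 0.24076869038467635
-10.5 -0.35 [[366.0, 378.0], [365.0, 388.0], [364.0, 400.0]]
-10.5 -0.3 [[360.0, 380.0], [358.0, 389.0], [356.0, 402.0]]
-10.5 -0.25 [[354.0, 381.0], [352.0, 391.0], [349.0, 404.0]]
-10.5 -0.2 [[348.0, 383.0], [345.0, 392.0], [341.0, 405.0]]
-10.5 -0.15 [[342.0, 384.0], [338.0, 393.0], [333.0, 406.0]]
-13 -0.35 [[371.0, 387.0], [370.0, 397.0], [369.0, 409.0]]
-13 -0.3 [[365.0, 389.0], [363.0, 398.0], [361.0, 411.0]]
-13 -0.25 [[358.0, 390.0], [356.0, 400.0], [353.0, 412.0]]
-13 -0.2 [[352.0, 392.0], [349.0, 401.0], [345.0, 414.0]]
-13 -0.15 [[346.0, 392.0], [343.0, 402.0], [338.0, 415.0]]
```

View pics/s6o.png

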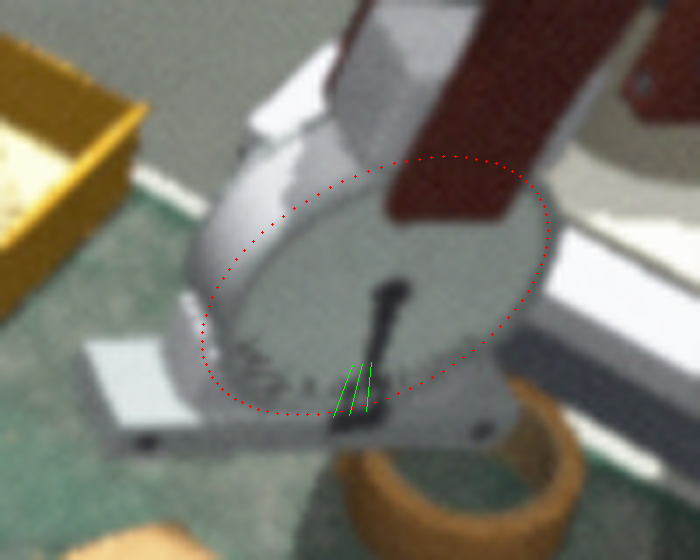

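```bash
python3 - <<'E'
from h import *
plan((780,215,650),down(-0.6)@R.from_rotvec([0,.20,0]).as_matrix()@R.from_rotvec([.6,0,0]).as_matrix(),1,n=6)
E
```

```text
6 rows
[[[0.0055,-0.0082,-0.0036],[0.1001,-0.0067,0.0019],1],[[0.0054,-0.0086,-0.0028],[0.1001,-0.0067,0.0019],1],[[0.0054,-0.0088,-0.002],[0.1001,-0.0067,0.0019],1],[[0.0053,-0.009,-0.0011],[0.1001,-0.0067,0.0019],1],[[0.0053,-0.009,-0.0003],[0.1001,-0.0067,0.0019],1],[[0.0054,-0.0091,0.0006],[0.1001,-0.0067,0.0019],1]]
```

{"method": "carry_out", "body": {
  "rows": [
    [[0.0055, -0.0082, -0.0036], [0.1, -0.0067, 0.0019], 1],
    [[0.0054, -0.0086, -0.0028], [0.1, -0.0067, 0.0019], 1],
    [[0.0054, -0.0088, -0.002], [0.1, -0.0067, 0.0019], 1],
    [[0.0053, -0.009, -0.0011], [0.1, -0.0067, 0.0019], 1],
    [[0.0053, -0.009, -0.0003], [0.1, -0.0067, 0.0019], 1],
    [[0.0054, -0.0091, 0.0006], [0.1, -0.0067, 0.0019], 1],
    [[0, 0, 0], [0, 0, 0], 1],
    [[0, 0, 0], [0, 0, 0], 1],
    [[0, 0, 0], [0, 0, 0], 1],
    [[0, 0, 0], [0, 0, 0], 1],
    [[0, 0, 0], [0, 0, 0], 1]
  ]
}}

```text
t: 8.67
ee_pos: [780.1, 216.4, 650.3]
orientation: [-2.495, 0.685, -0.484]
ft_force: [-0.5, 0.1, -4.2]
width: 22.3
```

```bash
python3 look.py 7; python3 ov.py 7
```

```text
t 8.67 p [780.1 216.4 650.3] rv [-2.495  0.685 -0.484] F [-0.5  0.1 -4.2] w 22.3 q [0.14 0.29 1.03 0.33 1.29 2.24]
404 181
centre [393. 264.] tool tilt 0.2005599240690364
-10.5 -0.35 [[422.0, 399.0], [426.0, 414.0], [431.0, 434.0]]
-10.5 -0.3 [[415.0, 402.0], [418.0, 417.0], [422.0, 437.0]]
-10.5 -0.25 [[409.0, 404.0], [411.0, 420.0], [414.0, 440.0]]
-10.5 -0.2 [[402.0, 407.0], [404.0, 422.0], [406.0, 443.0]]
-10.5 -0.15 [[395.0, 408.0], [396.0, 424.0], [397.0, 446.0]]
-13 -0.35 [[430.0, 403.0], [433.0, 418.0], [438.0, 438.0]]
-13 -0.3 [[423.0, 406.0], [426.0, 421.0], [430.0, 441.0]]
-13 -0.25 [[416.0, 408.0], [419.0, 424.0], [422.0, 445.0]]
-13 -0.2 [[410.0, 411.0], [411.0, 426.0], [413.0, 447.0]]
-13 -0.15 [[403.0, 412.0], [404.0, 429.0], [405.0, 450.0]]
```

View pics/s7c.png

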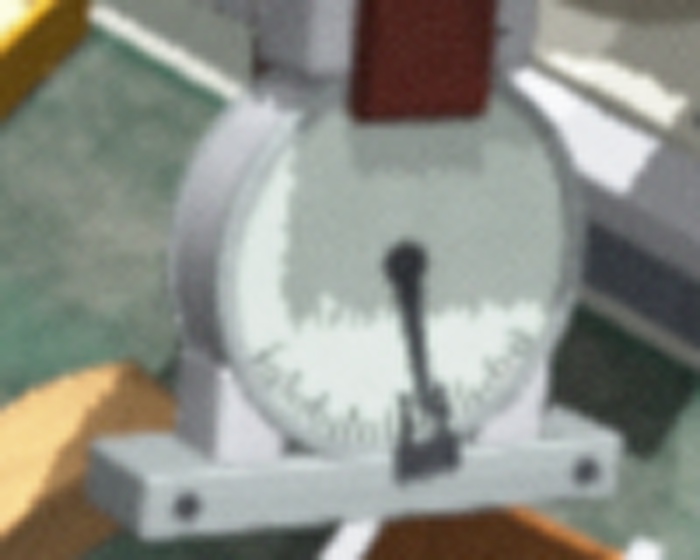

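```bash
cat > look2.py <<'E'
from h import *
import sys
tag=sys.argv[1]; dx=float(sys.argv[2]); state(); T=toolT(); np.save(f'T{tag}.npy',T); Rt=T[:3,:3]
ims=[imaging.get_image('scene').astype(float) for _ in range(3)]; im=np.mean(ims,0)
D=T[:3,3]+Rt@[dx,0,26.5]; P0=proj('scene',D)[0].astype(int); o=P0-[32,20]; S=12
c=im[o[1]:o[1]+50,o[0]:o[0]+64,::-1]; c=cv2.resize(c,None,fx=S,fy=S,interpolation=cv2.INTER_CUBIC); c=np.clip(c,0,255).astype(np.uint8)
cv2.imwrite(f'pics/z{tag}.png',c)
def px(th,r,x=-12): return (proj('scene',D+Rt@[r*np.sin(th),x,r*np.cos(th)])[0]-o)*S+S/2
print('centre',px(0,0).round(0),'base ends',(proj('scene',D+Rt@np.array([[-48,-12,46],[48,-12,46]]).T.reshape(3,2)[:,0])-o)*S if 0 else '')
e=[(proj('scene',D+Rt@np.array([s,-12,46.]))[0]-o)*S+S/2 for s in(-48,48)]; print('base low edge',np.round(e))
for th in np.arange(-.36,-.09,.04): d27=px(th,27,-12)-px(0,0,-12); d36=px(th,34,-12)-px(0,0,-12); print(round(th,2),d27.round(0),d36.round(0),(d27[0]/d27[1]).round(3))
E
python3 look2.py 7b -2.4
```

```text
t 8.72 p [780.1 216.5 650.2] rv [-2.494  0.685 -0.484] F [-0.4  0.4 -4. ] w 21.9 q [0.14 0.29 1.03 0.33 1.29 2.24]
centre [459. 274.] base ends 
base low edge [[818. 668.]
 [ -1. 751.]]
-0.36 [ 60. 234.] [ 76. 294.] 0.258
-0.32 [ 51. 239.] [ 64. 299.] 0.216
-0.28 [ 42. 242.] [ 53. 303.] 0.175
-0.24 [ 33. 246.] [ 42. 308.] 0.135
-0.2 [ 24. 249.] [ 30. 312.] 0.097
-0.16 [ 15. 251.] [ 19. 315.] 0.059
-0.12 [  5. 253.] [  7. 318.] 0.022
```

View pics/z7b.png

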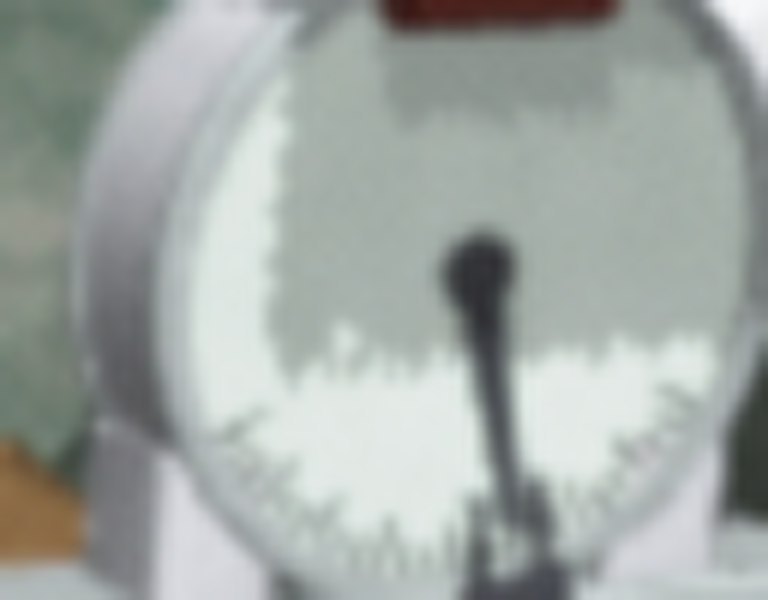

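{"method": "carry_out", "body": {
  "rows": [
    [[0, 0, 0], [0, -0.03, 0], 1],
    [[0, 0, 0], [0, 0, 0], 1],
    [[0, 0, 0], [0, 0, 0], 1],
    [[0, 0, 0], [0, 0, 0], 1],
    [[0, 0, 0], [0, 0, 0], 1],
    [[0, 0, 0], [0, 0, 0], 1],
    [[0, 0, 0], [0, 0, 0], 1],
    [[0, 0, 0], [0, 0, 0], 1],
    [[0, 0, 0], [0, 0, 0], 1],
    [[0, 0, 0], [0, 0, 0], 1]
  ]
}}

```text
t: 9.7
ee_pos: [780.2, 215.6, 650.3]
orientation: [-2.495, 0.675, -0.446]
ft_force: [-0.3, -0.5, -4.1]
width: 21.8
```

```bash
sed -i 's/-\[32,20\]/-[32,15]/; s/o\[1\]+50/o[1]+49/' look2.py; python3 look2.py 8 -2.4; python3 - <<'E'
from h import *
T=np.load('T8.npy'); Rt=T[:3,:3]; g=Rt.T@[0,0,-1]; print('pred pointer',np.arctan2(g[0],g[2]))
T=np.load('T7b.npy'); Rt=T[:3,:3]; g=Rt.T@[0,0,-1]; print('pred pointer 7b',np.arctan2(g[0],g[2]))
E
```

```text
t 9.7 p [780.2 215.6 650.3] rv [-2.495  0.675 -0.446] F [-0.3 -0.5 -4.1] w 21.8 q [0.13 0.3  1.01 0.35 1.32 2.23]
centre [457. 220.] base ends 
base low edge [[829. 601.]
 [ 10. 708.]]
-0.36 [ 67. 231.] [ 84. 289.] 0.29
-0.32 [ 58. 235.] [ 73. 295.] 0.247
-0.28 [ 49. 240.] [ 62. 300.] 0.205
-0.24 [ 40. 243.] [ 50. 305.] 0.165
-0.2 [ 31. 246.] [ 39. 309.] 0.125
-0.16 [ 22. 249.] [ 27. 312.] 0.087
-0.12 [ 12. 252.] [ 16. 316.] 0.049
pred pointer -0.21136994927007194
pred pointer 7b -0.24121900423243844
```

View pics/z8.png

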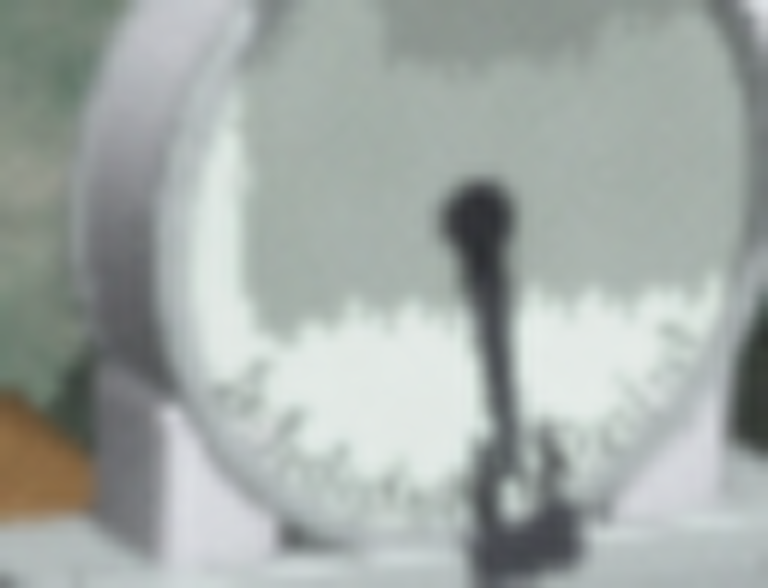

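```bash
cat > tgt.py <<'E'
from h import *
def tgt(d,cx=497,cy=-7.5,yaw=-.206,t=.225):
    Y=np.array([np.cos(yaw),np.sin(yaw),0]);Z=np.array([0,0,1.]);n=np.cos(t)*Z-np.sin(t)*Y;Yg=np.cos(t)*Y+np.sin(t)*Z
    return np.array([cx,cy,-40])+(182.5+d)*n+2.4*Yg, down(yaw)@R.from_rotvec([0,t,0]).as_matrix()
E
python3 - <<'E'
from tgt import *
p,Rm=tgt(45); print(p); plan(p,Rm,1,vmax=39)
E
```

```text
[449.60649665   2.40354862 182.30111463]
16 rows
[[[-0.0149,0.0338,0.0097],[-0.0322,-0.0039,-0.0232],1],[[-0.0156,0.0331,0.0109],[-0.0322,-0.0039,-0.0232],1],[[-0.0164,0.0324,0.012],[-0.0322,-0.0039,-0.0232],1],[[-0.017,0.0316,0.0131],[-0.0322,-0.0039,-0.0232],1],[[-0.0177,0.0308,0.0142],[-0.0322,-0.0039,-0.0232],1],[[-0.0183,0.0298,0.0152],[-0.0322,-0.0039,-0.0232],1],[[-0.019,0.0289,0.0163],[-0.0322,-0.0039,-0.0232],1],[[-0.0196,0.028,0.0172],[-0.0322,-0.0039,-0.0232],1],[[-0.0201,0.0269,0.0182],[-0.0322,-0.0039,-0.0232],1],[[-0.0207,0.0258,0.0191],[-0.0322,-0.0039,-0.0232],1],[[-0.0212,0.0247,0.02],[-0.0322,-0.0039,-0.0232],1],[[-0.0216,0.0236,0.0209],[-0.0322,-0.0039,-0.0232],1],[[-0.0221,0.0224,0.0217],[-0.0322,-0.0039,-0.0232],1],[[-0.0226,0.0211,0.0225],[-0.0322,-0.0039,-0.0232],1],[[-0.0229,0.0199,0.0232],[-0.0322,-0.0039,-0.0232],1],[[-0.0233,0.0186,0.0239],[-0.0322,-0.0039,-0.0232],1]]
```

{"method": "carry_out", "body": {
  "rows": [
    [[-0.0149, 0.0338, 0.0097], [-0.0322, -0.0039, -0.0232], 1],
    [[-0.0156, 0.0331, 0.0109], [-0.0322, -0.0039, -0.0232], 1],
    [[-0.0164, 0.0324, 0.012], [-0.0322, -0.0039, -0.0232], 1],
    [[-0.017, 0.0316, 0.0131], [-0.0322, -0.0039, -0.0232], 1],
    [[-0.0177, 0.0308, 0.0142], [-0.0322, -0.0039, -0.0232], 1],
    [[-0.0183, 0.0298, 0.0152], [-0.0322, -0.0039, -0.0232], 1],
    [[-0.019, 0.0289, 0.0163], [-0.0322, -0.0039, -0.0232], 1],
    [[-0.0196, 0.028, 0.0172], [-0.0322, -0.0039, -0.0232], 1],
    [[-0.0201, 0.0269, 0.0182], [-0.0322, -0.0039, -0.0232], 1],
    [[-0.0207, 0.0258, 0.0191], [-0.0322, -0.0039, -0.0232], 1],
    [[-0.0212, 0.0247, 0.02], [-0.0322, -0.0039, -0.0232], 1],
    [[-0.0216, 0.0236, 0.0209], [-0.0322, -0.0039, -0.0232], 1]
  ]
}}

```text
t: 10.85
ee_pos: [531.6, 55.2, 298.8]
orientation: [-2.975, 0.424, -0.385]
ft_force: [1.6, -0.1, -4.2]
width: 22.0
```

{"method": "carry_out", "body": {
  "rows": [
    [[-0.0221, 0.0224, 0.0217], [-0.0322, -0.0039, -0.0232], 1],
    [[-0.0226, 0.0211, 0.0225], [-0.0322, -0.0039, -0.0232], 1],
    [[-0.0229, 0.0199, 0.0232], [-0.0322, -0.0039, -0.0232], 1],
    [[-0.0233, 0.0186, 0.0239], [-0.0322, -0.0039, -0.0232], 1],
    [[0, 0, 0], [0, 0, 0], 1],
    [[0, 0, 0], [0, 0, 0], 1]
  ]
}}

```text
t: 11.35
ee_pos: [448.3, 2.4, 181.3]
orientation: [3.083, -0.32, 0.344]
ft_force: [1.0, -0.1, -2.7]
width: 22.0
```

```bash
python3 - <<'E'
from tgt import *
state(); T=toolT(); np.save('T9.npy',T); print(tgt(45)[0], np.arcsin(T[2,0]),np.arcsin(T[2,1]))
im=imaging.get_image('wrist'); cv2.imwrite('pics/w9.png',im[:,:,::-1])
im=imaging.get_image('scene'); cv2.imwrite('pics/s9.png',cv2.resize(im[130:290,290:450,::-1],None,fx=3.7,fy=3.7,interpolation=cv2.INTER_CUBIC))
E
```

```text
t 11.35 p [448.3   2.4 181.3] rv [ 3.083 -0.32   0.344] F [ 1.  -0.1 -2.7] w 22.0 q [ 0.01  0.14  2.18 -0.08  0.61  1.85]
[449.60649665   2.40354862 182.30111463] 0.22258621222598757 0.0002272434324958078
```

View pics/w9.png

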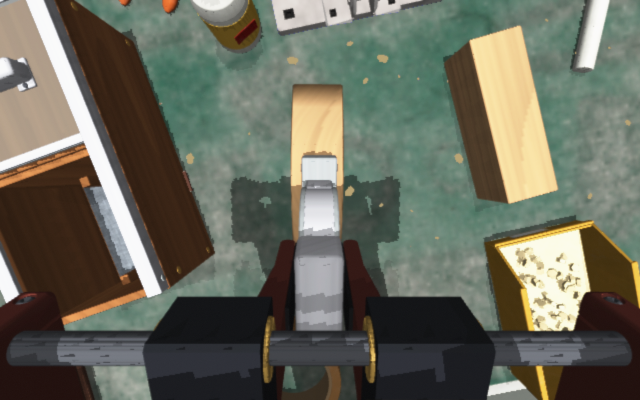

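View pics/s9.png

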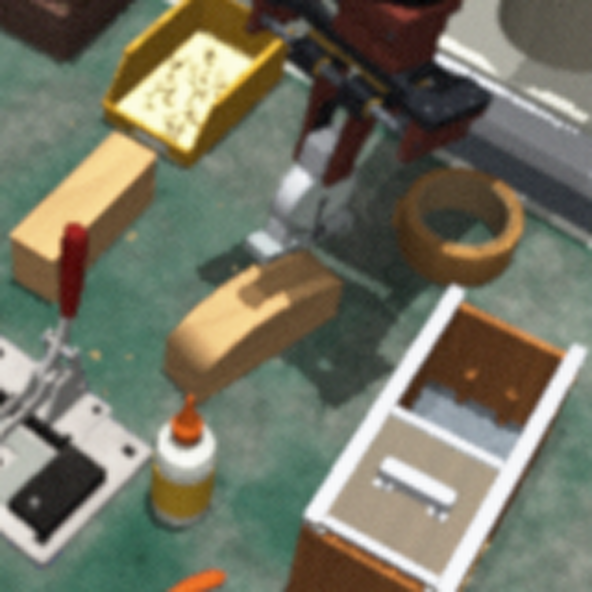

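```bash
python3 - <<'E'
from tgt import *
T=np.load('T9.npy')
a=onz('wrist',(293.5,86),46,T);b=onz('wrist',(342.5,86),46,T);print(a,b)
m=(a+b)/2; d=b-a; yaw=np.arctan2(d[0],-d[1]); print('yaw',yaw, 'centre',m[:2]-75*np.array([np.cos(-.206),np.sin(-.206)]))
for f in (onz('wrist',(292,160),58,T),onz('wrist',(343,160),58,T)): print(f)
E
```

```text
[573.44982991  -1.35304475  46.        ] [564.38933688 -44.45893203  46.        ]
yaw -0.2071756414198643 centre [495.50531381  -7.56502947]
[508.53731644  13.16791128  58.        ]
[499.30019031 -30.76660911  58.        ]
```

{"method": "carry_out", "body": {
  "rows": [
    [[0, 0, 0.012], [0, 0, 0], 1],
    [[0, 0, 0.012], [0, 0, 0], 1],
    [[0, 0, 0.008], [0, 0, 0], 1],
    [[0, 0, 0.004], [0, 0, 0], 1],
    [[0, 0, 0.001], [0, 0, 0], 1],
    [[0, 0, 0.001], [0, 0, 0], 1],
    [[0, 0, 0.001], [0, 0, 0], 1],
    [[0, 0, 0], [0, 0, 0], 1]
  ]
}}

```text
t: 12.12
ee_pos: [458.4, 0.6, 144.6]
orientation: [3.082, -0.318, 0.349]
ft_force: [0.2, -0.9, -3.7]
width: 22.0
```

{"method": "carry_out", "body": {
  "rows": [
    [[0, 0, 0.001], [0, 0, 0], 1],
    [[0, 0, 0.001], [0, 0, 0], 1],
    [[0, 0, 0], [0, 0, 0], 1]
  ]
}}

```text
t: 12.37
ee_pos: [458.5, 0.5, 142.4]
orientation: [3.082, -0.318, 0.348]
ft_force: [-0.9, 0.6, -3.3]
width: 22.2
```

{"method": "carry_out", "body": {
  "rows": [
    [[0, 0, 0.001], [0, 0, 0], 1],
    [[0, 0, 0.0005], [0, 0, 0], 1],
    [[0, 0, 0], [0, 0, 0], 1]
  ]
}}

```text
t: 12.62
ee_pos: [458.8, 0.4, 140.8]
orientation: [3.082, -0.318, 0.348]
ft_force: [0.8, 0.2, -3.3]
width: 21.9
```

{"method": "carry_out", "body": {
  "rows": [
    [[0, 0, 0.0005], [0, 0, 0], 1],
    [[0, 0, 0.0005], [0, 0, 0], 1],
    [[0, 0, 0], [0, 0, 0], 1]
  ]
}}

```text
t: 12.87
ee_pos: [459.0, 0.4, 139.8]
orientation: [3.082, -0.318, 0.348]
ft_force: [0.2, 0.7, -3.7]
width: 22.1
```

{"method": "carry_out", "body": {
  "rows": [
    [[0, 0, 0.0005], [0, 0, 0], 1],
    [[0, 0, 0.0005], [0, 0, 0], 1],
    [[0, 0, 0], [0, 0, 0], 1]
  ]
}}

```text
t: 13.12
ee_pos: [459.2, 0.3, 138.8]
orientation: [3.082, -0.318, 0.348]
ft_force: [-0.4, 0.5, -3.7]
width: 21.7
```

{"method": "carry_out", "body": {
  "rows": [
    [[0, 0, 0.0005], [0, 0, 0], 1],
    [[0, 0, 0.0005], [0, 0, 0], 1],
    [[0, 0, 0], [0, 0, 0], 1]
  ]
}}

```text
t: 13.37
ee_pos: [459.5, 0.3, 138.4]
orientation: [3.082, -0.318, 0.348]
ft_force: [-3.7, -0.4, 4.9]
width: 21.9
```

{"method": "carry_out", "body": {
  "rows": [
    [[0, 0, 0.0005], [0, 0, 0], 1],
    [[0, 0, 0.0005], [0, 0, 0], 1],
    [[0, 0, 0], [0, 0, 0], 1]
  ]
}}

```text
t: 13.62
ee_pos: [460.3, 0.2, 138.4]
orientation: [3.082, -0.318, 0.351]
ft_force: [-7.6, -0.4, 18.2]
width: 21.5
```

{"method": "carry_out", "body": {
  "rows": [
    [[0, 0, -0.0005], [0, 0, 0], 1],
    [[0, 0, -0.0005], [0, 0, 0], 1],
    [[0, 0, 0], [0, 0, 0], 1],
    [[0, 0, 0], [0, 0, 0], 1],
    [[0, 0, 0], [0, 0, 0], 1],
    [[0, 0, 0], [0, 0, 0], 1]
  ]
}}

```text
t: 14.12
ee_pos: [459.9, 0.3, 138.4]
orientation: [3.082, -0.318, 0.35]
ft_force: [-3.0, 0.9, 7.0]
width: 22.1
```

```bash
python3 - <<'E'
from tgt import *
state(); T=toolT(); np.save('T10.npy',T); print(tgt(0)[0], np.arcsin(T[2,0]),np.arcsin(T[2,1]))
C=np.array([496,-7.5,-40]); q=T[:3,:3].T@(C-T[:3,3]); print('C in tool',q,'gauge y',q[0]+2.4,'gauge z',-(q[2]-72.5))
ims=[imaging.get_image('scene').astype(float) for _ in range(3)]; im=np.mean(ims,0)
u,v=proj('scene',T[:3,3]+T[:3,:3]@[-2.4,-12,26.5])[0].astype(int); print(u,v)
c=im[v-28:v+22,u-32:u+32,::-1]; cv2.imwrite('pics/s10.png',np.clip(cv2.resize(c,None,fx=12,fy=12,interpolation=cv2.INTER_CUBIC),0,255))
im=imaging.get_image('wrist'); cv2.imwrite('pics/w10.png',im[:,:,::-1])
state()
E
```

```text
t 14.12 p [4.599e+02 3.000e-01 1.384e+02] rv [ 3.082 -0.318  0.35 ] F [-3.   0.9  7. ] w 22.1 q [ 0.01  0.24  2.19 -0.1   0.49  1.87]
[4.59434011e+02 3.49949295e-01 1.38435380e+02] 0.22589695233820412 0.0002669171054740144
C in tool [ -3.9699257    0.22152879 182.11027177] gauge y -1.5699257033882135 gauge z -109.61027176869175
371 195
t 14.32 p [4.599e+02 3.000e-01 1.384e+02] rv [ 3.082 -0.318  0.35 ] F [-2.9 -0.6  6.4] w 22.0 q [ 0.01  0.24  2.19 -0.1   0.49  1.87][ WARN:0@6.384] global loadsave.cpp:1063 imwrite_ Unsupported depth image for selected encoder is fallbacked to CV_8U.
```

View pics/s10.png

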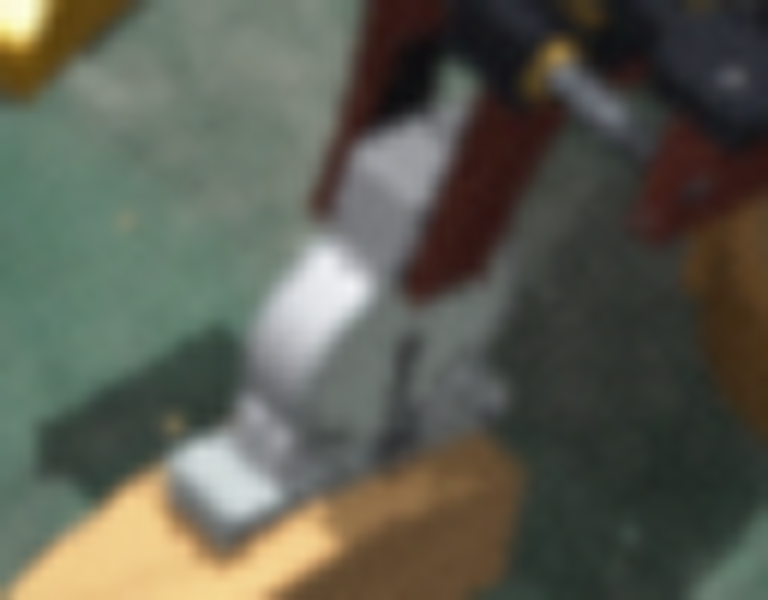

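View pics/w10.png

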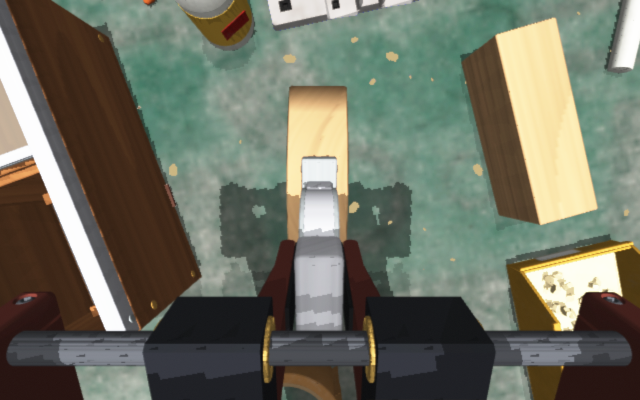

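```bash
python3 - <<'E'
import cv2,numpy as np
a=cv2.imread('pics/w9.png')[140:345,285:355];b=cv2.imread('pics/w10.png')[140:345,285:355]
cv2.imwrite('pics/cmp.png',cv2.resize(np.hstack([a,b]),None,fx=4,fy=2.9,interpolation=cv2.INTER_CUBIC))
ga=cv2.cvtColor(a,6).astype(int);gb=cv2.cvtColor(b,6).astype(int)
print(ga[10:55,35].tolist());print(gb[10:55,35].tolist());print(ga[85:115,35].tolist());print(gb[85:115,35].tolist())
E
```

```text
[221, 210, 154, 141, 134, 107, 103, 137, 206, 224, 230, 230, 230, 230, 230, 230, 230, 230, 230, 230, 230, 230, 230, 230, 230, 230, 230, 231, 230, 215, 135, 121, 123, 124, 125, 130, 152, 162, 143, 112, 120, 132, 142, 152, 161]
[234, 234, 234, 234, 234, 228, 176, 118, 141, 217, 236, 241, 240, 241, 242, 242, 241, 242, 241, 241, 241, 241, 241, 242, 241, 241, 241, 241, 241, 241, 234, 171, 135, 126, 128, 140, 160, 219, 236, 159, 125, 138, 149, 159, 170]
[243, 244, 245, 245, 240, 194, 182, 180, 179, 178, 165, 113, 104, 105, 104, 104, 104, 104, 106, 109, 108, 110, 109, 108, 110, 112, 114, 113, 114, 119]
[249, 250, 247, 216, 201, 201, 200, 200, 199, 197, 188, 153, 121, 117, 118, 118, 116, 116, 119, 121, 122, 123, 123, 121, 123, 126, 126, 125, 127, 132]
```

View pics/cmp.png

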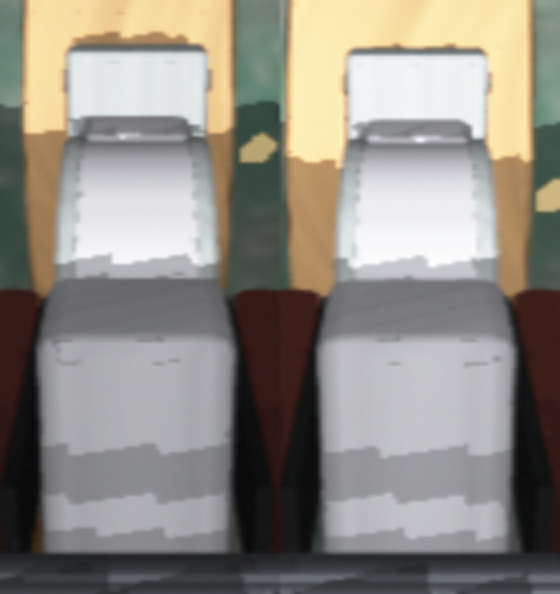

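```bash
python3 - <<'E'
from h import *
T=np.load('T10.npy');Rt=T[:3,:3];D=T[:3,3]+Rt@[-2.4,0,26.5]
o=np.array([371-32,195-28])
px=lambda th,r,x=-12:(proj('scene',D+Rt@[r*np.sin(th),x,r*np.cos(th)])[0]-o)*12+6
print(px(0,0))
for th in(-.32,-.27,-.22,-.17,-.12): print(th,px(th,27).round(),px(th,34).round())
a=cv2.imread('pics/s10.png')[300:480,330:470]; cv2.imwrite('pics/s10z.png',cv2.resize(a,None,fx=4,fy=3.3))
E
```

```text
[398.35371098 351.94914407]
-0.32 [394. 416.] [393. 432.]
-0.27 [390. 419.] [387. 436.]
-0.22 [385. 421.] [382. 439.]
-0.17 [381. 424.] [377. 442.]
-0.12 [377. 426.] [372. 445.]
```

View pics/s10z.png

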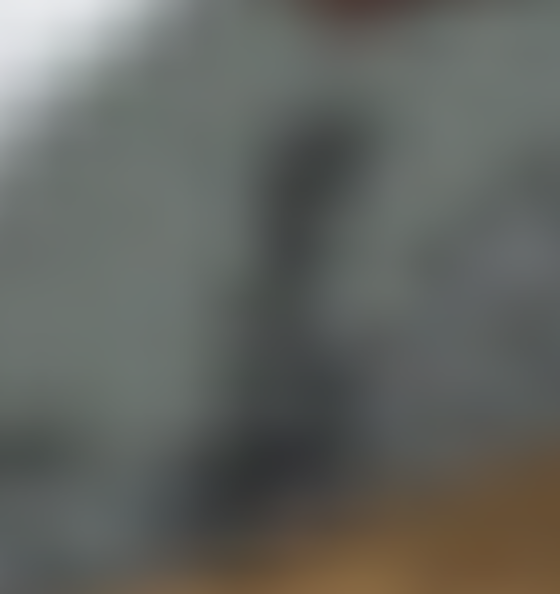

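{"method": "carry_out", "body": {
  "rows": [
    [[0, 0, 0], [0, 0, 0], 1],
    [[0, 0, 0], [0, 0, 0], 1],
    [[0, 0, 0], [0, 0, 0], 1],
    [[0, 0, 0], [0, 0, 0], 1],
    [[0, 0, 0], [0, 0, 0], 1],
    [[0, 0, 0], [0, 0, 0], 1],
    [[0, 0, 0], [0, 0, 0], 1],
    [[0, 0, 0], [0, 0, 0], 1]
  ]
}}

```text
t: 14.98
ee_pos: [459.9, 0.3, 138.3]
orientation: [3.082, -0.318, 0.349]
ft_force: [-3.0, -0.6, 6.8]
width: 21.5
```

```bash
python3 - <<'E'
from h import *
from workcell import close_job
state(); T=toolT(); print(np.arcsin(T[2,0]))
print(close_job())
E
```

```text
t 14.98 p [4.599e+02 3.000e-01 1.383e+02] rv [ 3.082 -0.318  0.349] F [-3.  -0.6  6.8] w 21.5 q [ 0.01  0.24  2.19 -0.1   0.49  1.87]
0.2257938255606044
the job is handed in; nothing more can be done
None
```

I slid the cover open to its stop, lifted the gauge out and read the fork at about -0.23 rad close to the scene camera. I then stood the base on the crown tilted to match and handed the job in at about 15 s, still gripping it there.

**Last checks:**
- **Grip:** finger opening 21.5 mm on the 22 mm grip block.
- **Contact:** roughly 10 N, allowing for the gauge's weight. While I was setting it down it rose briefly to about 23 N, and I backed off about 1 mm.
- **Position on the crown:** by my measurements the crown centre lies about 110 mm below the base and 2 mm from its middle lengthwise.
- **Tilt:** the tool stood at 0.226 rad. The wrist pictures suggest the gauge turned about 0.01 rad in the grip, so the pointer should be within about 0.02 rad of the fork.

**Less certain:**
- **Pointer in the fork:** the last scene picture was too coarse to confirm it. The four fork readings ranged from -0.215 to -0.237 rad, and comparing the pointer directly with the fork gave -0.21 and -0.236.
- **Offcut and bystanders:** I saw no shift of the offcut or of the loose things in view in the last pictures, but I did not measure it.

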